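# Index a bangle in a dividing jig for its next drilled hole

## Task

The copper bangle in the dividing jig needs its next hole. Slide the dividing head all the way home against the drill-guide end, flip its cam lever right over towards that end to lock it there, then turn the index knob on top clockwise (seen from above) to the third click from the stop where it rests now, with the lobed plate properly seated in that stop. Finish with the gripper still holding the knob there, so that it cannot move while the hole is drilled, and leave the things lying around undisturbed.

Things in the scene. Friction and masses are not known exactly. Their poses are not given: they have to be found in the camera images.
- jig: Dividing jig, fixed steel base 134 x 256 mm, top 12 mm above the bench. Origin on the bench at its middle; y runs along the guide rods to the drill-guide end, -x is the long side nearest the robot (yaw within 0.3). End blocks 88 mm wide at both ends (inner faces y = +-105 mm, tops 50 and 44 mm); on the +y one a 30 mm wide post, top 84 mm, whose drill bush points at the bangle.
- head_slide (a joint): Distance of the dividing head from its home against the +y end block, m: 0 home (hard stop), 0.070 far end. It slides along the rods with about 3 N of friction while the cam lever is open. The head is an aluminium carriage 92 mm wide, 138 mm long, top 46 mm above the bench, carrying plunger, plate, bangle and knob.
- slide_handle (a point): Grip point of the upright black push handle at the head's rear (-y) end: on its axis, 80 mm above the bench, 80 mm from the knob's axis towards -y. A round post 17 mm in diameter from 62 to 92 mm height (14 mm neck below), top 95 mm. It moves with the head. Towards +y a plunger housing, 70 mm high, begins 13 mm from the axis.
- cam_lever (a joint): Cam lever angle, rad: 0 fully open (0.55 from upright, leaning to the jig's -y end), 1.9 fully locked (1.35 from upright, pointing to +y, hard stop). It swings up and over in the upright plane along the rods and stays where it is left. Past the middle the cam presses a brake shoe down: up to 4 N at the tip along its arc. Above 1.7 counts as locked.
- cam_lever_tip (a point): End of the axis of the lever's round black grip, 64 mm from the hinge; its rounded end reaches 7.5 mm farther. The grip is 15 mm in diameter over the outer 20 mm, the rest a steel bar 9 to 11 mm thick. The lever stands on the robot's side of the head, its middle plane 18 mm clear of the carriage. Push it along its arc: a fingertip pressing straight down sticks.
- cam_lever_hinge (a point): Middle of the lever's hinge axis (parallel to the jig's x): 42 mm above the bench, 64 mm from the rods' middle line on the robot's side, 20 mm from the knob's axis towards -y. It moves with the head. The cam drum round it has a radius of 12.5 mm.
- dividing_plate (a joint): Angle of the lobed dividing plate, bangle and knob, rad, growing clockwise seen from above. 15 equal stops, 24 degrees (0.4189) apart: a sprung roller drops in with a click. It starts in stop 0; the third stop is at 1.257 (72 degrees). Leaving a stop takes about 0.17 N m; past halfway the roller pulls it on to the next. It turns without end.
- index_knob: Index knob fixed on the plate's upright axis: an upright black bar 48 mm long (its x), 13 mm thick (its y), 26 mm high, from 94 to 120 mm above the bench. Origin on that axis at bench height. At plate angle 0 the bar lies along the jig's x. Pinch its 13 mm thickness from above. A steel cap 60 mm wide, top 87 mm, lies under it.
- knob_grip (a point): Grip point of the index knob: on its axis, 110 mm above the bench, 10 mm under the bar's top. Its x axis runs along the bar. The knob's axis stands 59 mm from the jig's middle towards +y when the head is home.
- knob_dot (a point): Small round metal dot on the top of the knob bar near one end, 18 mm from the axis, 120 mm above the bench; at plate angle 0 it points to the robot's side (the jig's -x).
- tweezers: Steel tweezers, 170 mm long, lying loose on the bench beyond the +y end of the jig. Bystander.
- swage_block: Loose grooved steel block, 42 x 86 x 42 mm, beyond the -y end of the jig. Bystander.
- copper_disc: Small bent copper offcut, 20 mm, loose behind the jig. Bystander.

How it is judged:
On the way, in this order (a step that is already met when the one before it is completed fails the run):
1. the head is home against the drill-guide end, the lever still open (value of joint head_slide below 0.003 m and value of joint cam_lever below 0.9 rad), for 0.1 s.
2. the cam lever is flipped over and locks the head at home, the knob still in its first stop (value of joint head_slide below 0.003 m and value of joint cam_lever above 1.7 rad and value of joint dividing_plate between -0.2 and 0.2 rad), for 0.2 s.
At the end, for the whole second after the job is handed in: The head is within 3 mm of home, the cam lever is past 1.7 rad, the plate rests in its third stop clockwise (1.257 rad within 0.09 rad), and the fingers hold the knob: more than 4 N on it, with the grip centre within 30 mm of the knob's grip point (value of joint head_slide below 0.003 m and value of joint cam_lever above 1.7 rad and value of joint dividing_plate between 1.1666 and 1.3466 rad and velocity of joint dividing_plate between -0.1 and 0.1 rad/s and contact force between the fingers and index_knob above 4 N and distance between the grasp point and knob_grip below 0.03 m); the arm keeps its last pose, push and grip.
It fails at once if a bystander is moved by more than 30 mm or the block is tipped (distance of any of tweezers, swage_block, copper_disc from where it was at the start of the episode above 0.03 m or angle between swage_block's own z axis and vertical above 0.5 rad).
It also fails if it takes over 58 s, if anything falls off the work surface, if the arm or the gripper's body presses on something with over 40 N, if the wrist force passes 120 N, or if a joint passes its speed limit or range.

## Robot

A 6-joint arm with a two-finger parallel gripper is mounted at the origin on a cart in front of the work surface, level with it; the furniture and walls round the work are solid. World frame = base frame: x ahead of the robot, y to its left, z up, the work surface at z = 0. Lengths are in m, angles in rad, forces in N, time in s.
With the tool pointing down it reaches from about 0.35 to 0.85 m from the base axis. Payload 8.1 kg.
Tool frame: the origin (TCP) lies on the centre line of the jaws, within the pads' length; the fingertips stand 22 mm ahead of it and the grasp point (between the pads) lies 3 mm ahead of it; z points along the fingers, y is the line along which they close (so a half turn about z gives the same grasp; the last joint's range is limited). The gripper opens to 93 mm and grips with 3 to 60 N. Pads are 15 mm wide; open, the fingers measure 128 mm over their backs; the gripper's body (75 mm by 188 mm) begins 65 mm behind the grasp point.
Start: joints at [1.161, 0.13, 1.488, -0, 1.523, -0.085], TCP at [0.191, 0.569, 0.22] pointing down, gripper open.
Joint ranges: [-2.96, 2.96], [-0.89, 2.26], [0.02, 2.5], [-1.34, 4.48], [0, 2.73], [-2.66, 2.66]. Speed limits (rad/s): [2.39, 2.39, 2.79, 3.14, 3.14, 3.14].

## Interface

Orientations are given as a rotation vector (axis times angle).
In Python, from plant import robot gives the robot as it stands.
- The arm moves only by the tool inch_along, called after ">>>" as a command line: name --argument value ..., lists and objects as JSON in quotes. Schema: {"type":"object","properties":{"offsets":{"type":"array","items":{"type":"number"},"minItems":5,"maxItems":100},"force":{"type":"number"},"only":{"type":"string"},"quiet":{"type":"boolean"},"lines":{"type":"string"}},"required":["offsets"],"additionalProperties":false}. offsets is one flat list of numbers that holds 1 to 20 rows one after another, with no inner brackets; each row has 5 numbers: the finger opening in m, then dx, dy, dz in m, then a turn about the tool's z in rad; each row shifts and turns the commanded pose from where the row before left it, along the tool's axes as they then stand; what a row does not reach is not made up. A row lasts 1/10 s, in which the tool goes at most 0.05 m and 0.15 rad, less where a joint would pass 70% of its speed; a pose out of reach is approached as far as the arm can. The fingers move at their own pace and stop on an object; force is the grip in N (left out, the last holds). Time passes only in rows, so rows that do not move let the fingers close. The tool returns the time, the measured TCP pose, the force, the opening and the grip force at its end. only (a regular expression) keeps the lines of the reply that match it, lines (a string "A,B") keeps lines A to B, and quiet returns only ok. Input that does not fit is refused with a message, and nothing moves.
- robot.read_state(): the state, without advancing time (a new reading comes with each control period).
- robot.read_camera(name): name is "side" or "top" or "wrist"; returns a dict with "image" (480x640x3 uint8, red, green, blue), "fx", "fy", "cx", "cy" (pixels), "R" (3x3) and "t" (3): a world point X has camera coordinates R X + t. Camera axes: x right, y down, z forward; pixel columns grow to the right and rows downward; lengths in m; the calibration is good to about 2 mm. A picture is of the moment at which its call begins. There is no depth.
- robot.close_job(): hands the job in; it is judged then, once.
The state is a dict: "t": time; "q": joint angles; "dq": joint speeds; "joint_torque": joint torques, N m; "tool_pos": TCP position; "orientation": TCP orientation; "force": force on the tool from outside, world axes, zero at the start; "wrist_torque": the same for the moment, N m; "opening": finger opening in m; "gripper_force": force on a finger pad.
Only numpy, scipy, OpenCV 4.12 (cv2) and the standard library are available. Lean on these libraries where they do the work, as an engineer would, in place of code of your own. Each camera call takes 0.05 s, during which the arm holds its last target. There are 200 camera calls.

## Working session

There is one attempt and no reset: what is moved stays moved. The work goes in short steps, Python scripts to look and compute and a tool call to move; the robot and the scene stay as the last step left them, time stands still between calls to the robot, and variables do not carry over. Pictures are saved under pics/ and viewed, at most 10 in all, crops included, and the job is handed in when it is done.

```bash
ls; mkdir -p pics; python3 - <<'E'
from plant import robot
import cv2,numpy as np
s=robot.read_state();print(s)
for n in("side","top"):
    c=robot.read_camera(n);cv2.imwrite(f"pics/{n}0.png",c["image"][:,:,::-1])
    R=np.array(c["R"]);print(n,c["fx"],c["cx"],c["cy"],-R.T@c["t"],R.round(3).tolist())
E
```

```text
pics
plant.py
{'t': 0.0, 'q': array([ 1.16059996e+00,  1.31155885e-01,  1.48925809e+00,  1.15287176e-05,
        1.52298982e+00, -8.54255033e-02]), 'dq': array([ 0.00068012, -0.00016475,  0.00224457, -0.00061202,  0.00282564,
       -0.00137234]), 'joint_torque': array([-1.75704030e-03, -5.59853375e+01, -4.91742575e+01,  7.64936185e-02,
        3.61060433e-02, -2.28379454e-04]), 'tool_pos': array([0.19122187, 0.56812671, 0.21900223]), 'orientation': array([-5.07836860e-01, -3.09981247e+00,  2.75319612e-03]), 'force': array([0.1623597 , 0.20019197, 0.14308529]), 'wrist_torque': array([-0.00454207,  0.03612915,  0.00632404]), 'gripper_force': 0.0, 'opening': 0.09302176487261085}
side 570.040930736246 329.5572926481536 244.4817756790602 [0.48437428 1.2145462  0.52299788] [[-0.997, -0.071, 0.026], [-0.052, 0.399, -0.916], [0.055, -0.914, -0.401]]
top 504.4511455313134 317.08038077055915 235.75141411464278 [0.38491352 0.22258515 1.10157149] [[0.007, -1.0, -0.022], [-0.988, -0.003, -0.152], [0.151, 0.023, -0.988]]
```

View pics/side0.png

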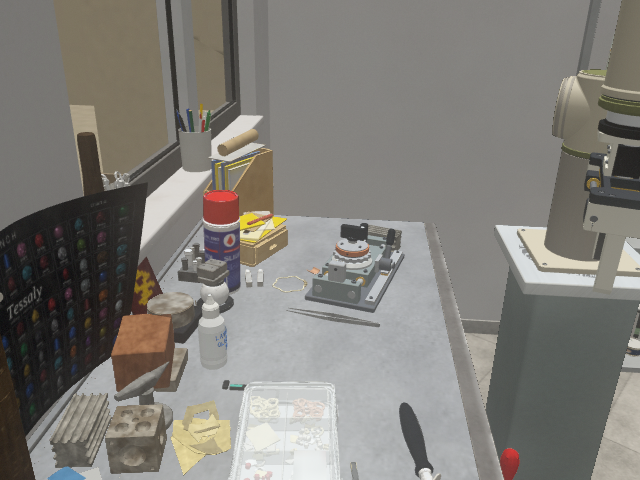

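View pics/top0.png

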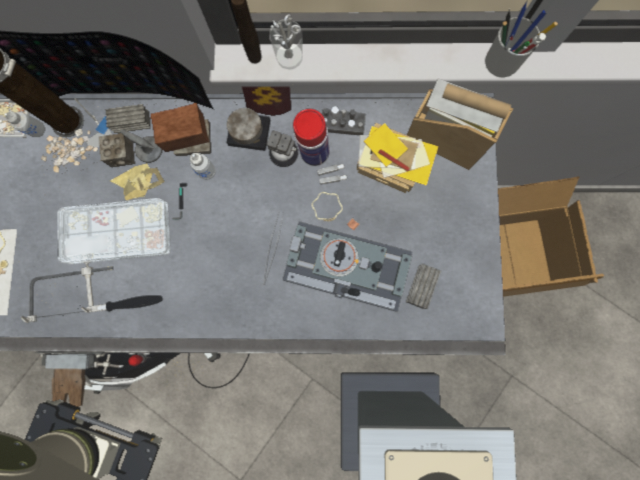

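Side view: the jig is at about (355,265), with the tweezers near (333,317). Top view: jig centre is about (348,265), knob (340,253), handle (376,267), lever tip (353,292), block (423,286), tweezers (272,250). I'll enlarge the jig region next.

```bash
python3 - <<'E'
import cv2,numpy as np
a=cv2.imread("pics/top0.png")[210:320,270:430];b=cv2.imread("pics/side0.png")[215:310,300:410]
a=cv2.resize(a,None,fx=5,fy=5,interpolation=cv2.INTER_CUBIC)
cv2.imwrite("pics/topc.png",a)
E
```

```text
(no output)
```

View pics/topc.png

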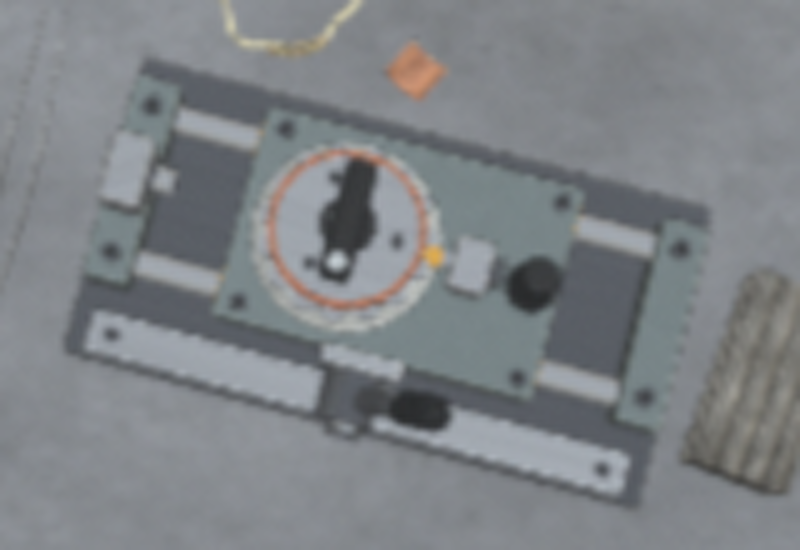

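Zoomed top view: base corners are at crop (145,60), (708,210), (635,505) and (70,350). The knob dot is at (338,262), the handle top at (535,285), and the lever grip at about (420,410), leaning to -y. I'll cast these onto their heights.

```bash
cat > h.py <<'E'
from plant import robot
import cv2,numpy as np
def ray(c,u,v,z):
    R=np.array(c["R"]);t=np.array(c["t"]);o=-R.T@t
    d=R.T@np.array([(u-c["cx"])/c["fx"],(v-c["cy"])/c["fy"],1]);return o+d*(z-o[2])/d[2]
def proj(c,X):
    p=np.array(c["R"])@X+c["t"];return np.array([c["fx"]*p[0]/p[2]+c["cx"],c["fy"]*p[1]/p[2]+c["cy"]])
E
python3 - <<'E'
from h import *
c=robot.read_camera("top")
P=lambda x,y,z:ray(c,270+(x+.5)/5-.5,210+(y+.5)/5-.5,z)
K=[P(145,60,.012),P(708,210,.012),P(635,505,.012),P(70,350,.012)]
for k in K:print(k.round(4))
print([np.linalg.norm(K[i]-K[(i+1)%4]).round(4) for i in range(4)])
o=np.mean(K,0);y=(K[0]+K[3]-K[1]-K[2]);y/=np.linalg.norm(y);yaw=np.arctan2(-y[0],y[1])
x=np.array([np.cos(yaw),np.sin(yaw),0]);y=np.array([-np.sin(yaw),np.cos(yaw),0]);print("o",o,"yaw",yaw)
loc=lambda p:((p-o)@x,(p-o)@y)
for n,p in dict(handle=P(535,285,.095),dot=P(338,262,.12),far=P(360,160,.12),near=P(335,280,.12),levertip=P(420,410,.1)).items():print(n,p.round(4),np.round(loc(p),4))
m=(P(360,160,.12)+P(335,280,.12))/2;print("knob",m,np.round(loc(m),4))
E
```

```text
[0.5832 0.2884 0.012 ]
[0.5178 0.0435 0.012 ]
[0.3912 0.0772 0.012 ]
[0.4559 0.3193 0.012 ]
[np.float64(0.2536), np.float64(0.1311), np.float64(0.2507), np.float64(0.1311)]
o [0.48702878 0.18211047 0.012     ] yaw -0.2609758160428247
handle [0.4773 0.1265 0.095 ] [ 0.0049 -0.0562]
dot [0.4837 0.2055 0.12  ] [-0.0093  0.0218]
far [0.5239 0.1969 0.12  ] [0.0318 0.0238]
near [0.4766 0.2067 0.12  ] [-0.0164  0.0211]
levertip [0.4272 0.1728 0.1   ] [-0.0554 -0.0244]
knob [0.50025327 0.20180941 0.12      ] [0.0077 0.0224]
```

>>> inch_along --offsets '[0.06, -0.0375, -0.0298, 0, 0, 0.06, -0.0375, -0.0298, 0, 0, 0.06, -0.0375, -0.0298, 0, 0, 0.06, -0.0375, -0.0298, 0, 0, 0.06, -0.0375, -0.0298, 0, 0, 0.06, -0.0375, -0.0298, 0, 0, 0.06, -0.0375, -0.0298, 0, 0, 0.06, -0.0375, -0.0298, 0, 0, 0.06, -0.0375, -0.0298, 0, 0, 0.06, -0.0375, -0.0298, 0, 0]'

```text
t: 1.15
tool_pos: [0.4523, 0.1647, 0.22]
orientation: [0.508, 3.1, 0.0]
force: [1.4, 0.5, -0.8]
opening: 0.06
gripper_force: 0.0
```

>>> inch_along --offsets '[0.06, 0, 0, 0, 0.14, 0.06, 0, 0, 0, 0.14, 0.06, 0, 0, 0, 0.14, 0.06, 0, 0, 0, 0.14, 0.06, 0, 0, 0, 0.14, 0.06, 0, 0, 0, 0.14, 0.06, 0, 0, 0, 0.14, 0.06, 0, 0, 0, 0.14, 0.06, 0, 0, 0, 0.14, 0.06, 0, 0, 0, 0.14, 0.06, 0, 0, 0, 0.108, 0.06, 0, 0, 0, 0, 0.06, 0, 0, 0, 0]'

```text
t: 2.45
tool_pos: [0.4516, 0.1665, 0.2199]
orientation: [-2.489, -1.916, 0.0]
force: [-0.0, -0.2, -0.5]
opening: 0.0604
gripper_force: 0.0
```

```bash
python3 - <<'E'
from h import *
c=robot.read_camera("wrist");cv2.imwrite("pics/w0.png",c["image"][:,:,::-1])
R=np.array(c["R"]);print(c["fx"],-R.T@c["t"],R.round(3).tolist());np.savez("w0.npz",**c)
s=robot.read_state();print(s["tool_pos"],cv2.Rodrigues(s["orientation"])[0].round(3).tolist(),s["q"])
E
```

```text
380.68721233381245 [0.46975429 0.2383093  0.38498735] [[0.966, -0.257, 0.0], [-0.248, -0.931, 0.269], [-0.069, -0.26, -0.963]]
[0.45165528 0.16653022 0.21991528] [[0.256, 0.967, -0.0], [0.967, -0.256, -0.0], [-0.0, -0.0, -1.0]] [ 2.46705226e-01 -1.95456097e-01  1.80719518e+00 -2.87221775e-05
  1.53007134e+00  5.05575412e-01]
```

View pics/w0.png

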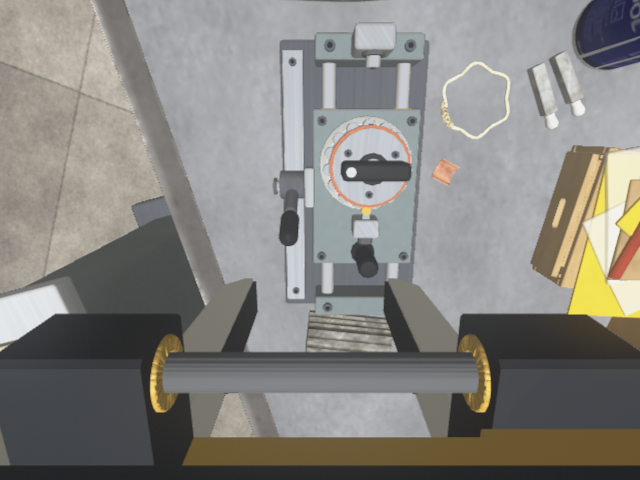

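Wrist view: the jig is upright, with base top edge from (282,41) to (428,41). The knob bar spans (342,172) to (410,172) with the dot at (352,172). The handle top is about (368,267), and the lever grip runs from (290,195) to (289,240), leaning to -y.

```bash
python3 - <<'E'
from h import *
c=dict(np.load("w0.npz"));P=lambda u,v,z:ray(c,u,v,z)
yaw=-0.261
x=np.array([np.cos(yaw),np.sin(yaw),0]);y=np.array([-np.sin(yaw),np.cos(yaw),0])
pts=dict(TL=P(282,41,.012),TR=P(428,41,.012),BL=P(287,302,.012),handle=P(368,267,.095),dot=P(352,172,.12),n=P(342,172,.12),f=P(410,172,.12),tip=P(289,238,.1),hbl=P(314,261,.046),hbr=P(416,264,.046),htl=P(315,110,.046),htr=P(419,110,.046),blockTL=P(316,33,.05),blockTR=P(425,33,.05))
for n,p in pts.items():print(n,p.round(4),(p@x).round(4),(p@y).round(4))
# subpixel: handle dark mask, dot bright mask
im=c["image"];hsv=cv2.cvtColor(im,cv2.COLOR_RGB2HSV)
for n,(u0,u1,v0,v1),m in [("dark handle",(345,390,240,285),hsv[...,2]<55),("dark bar",(335,420,155,190),hsv[...,2]<60),("dark lever",(275,305,200,250),hsv[...,2]<55)]:
    k=np.zeros(m.shape,np.uint8);k[v0:v1,u0:u1]=m[v0:v1,u0:u1]
    cs,_=cv2.findContours(k,0,2);q=max(cs,key=cv2.contourArea);print(n,cv2.boundingRect(q),cv2.minAreaRect(q))
E
```

```text
TL [0.4573 0.3227 0.012 ] 0.3585 0.4298
TR [0.5827 0.2894 0.012 ] 0.4883 0.4299
BL [0.391  0.0791 0.012 ] 0.3574 0.1774
handle [0.4804 0.1273 0.095 ] 0.4313 0.247
dot [0.4844 0.2074 0.12  ] 0.4145 0.3253
n [0.4777 0.2091 0.12  ] 0.4076 0.3253
f [0.523  0.1971 0.12  ] 0.4544 0.3254
tip [0.4262 0.1683 0.1   ] 0.3684 0.2726
hbl [0.4345 0.1274 0.046 ] 0.3869 0.2352
hbr [0.5265 0.0998 0.046 ] 0.4829 0.2323
htl [0.4704 0.2572 0.046 ] 0.3881 0.3698
htr [0.5553 0.2346 0.046 ] 0.476 0.3699
blockTL [0.4863 0.3127 0.05  ] 0.3891 0.4276
blockTR [0.5699 0.2905 0.05  ] 0.4757 0.4277
dark handle (386, 284, 1, 1) ((386.0, 284.0), (0.0, 0.0), 0.0)Traceback (most recent call last):
  File "<stdin>", line 11, in <module>
ValueError: max() iterable argument is empty
```

>>> inch_along --offsets '[0.045, -0.0157, 0.0192, 0, 0, 0.045, -0.0157, 0.0191, 0, 0, 0.045, 0, 0, 0.04, 0, 0.045, 0, 0, 0.04, 0, 0.045, 0, 0, 0.03, 0, 0.045, 0, 0, 0.017, 0, 0.045, 0, 0, 0.01, 0, 0.045, 0, 0, 0, 0]' --force 25

```text
t: 3.3
tool_pos: [0.4796, 0.1261, 0.0817]
orientation: [-2.49, -1.913, 0.004]
force: [-0.4, 0.3, 0.9]
opening: 0.0447
gripper_force: 0.0
```

>>> inch_along --offsets '[0.0, 0, 0, 0, 0, 0.0, 0, 0, 0, 0, 0, 0, 0, 0, 0, 0, 0, 0, 0, 0, 0, 0, 0, 0, 0, 0, 0, 0, 0, 0]' --force 25

```text
t: 3.9
tool_pos: [0.4813, 0.1264, 0.0839]
orientation: [2.492, 1.912, 0.002]
force: [-0.2, 0.8, 5.5]
opening: 0.016
gripper_force: 25.0
```

>>> inch_along --offsets '[0, 0.006, 0, 0, 0, 0, 0.006, 0, 0, 0, 0, 0.006, 0, 0, 0, 0, 0.006, 0, 0, 0, 0, 0.005, 0, 0, 0, 0, 0.003, 0, 0, 0, 0, 0, 0, 0, 0]' --force 25

```text
t: 4.6
tool_pos: [0.4896, 0.1575, 0.0839]
orientation: [2.492, 1.912, 0.002]
force: [-0.3, -0.5, 5.1]
opening: 0.0156
gripper_force: 25.0
```

>>> inch_along --offsets '[0, 0.002, 0, 0, 0, 0, 0.001, 0, 0, 0, 0, 0, 0, 0, 0]'

```text
t: 4.9
tool_pos: [0.4903, 0.16, 0.0839]
orientation: [2.492, 1.912, 0.001]
force: [-0.9, -2.5, 6.9]
opening: 0.0159
gripper_force: 25.0
```

>>> inch_along --offsets '[0, 0.001, 0, 0, 0, 0, 0.001, 0, 0, 0, 0, 0, 0, 0, 0]'

```text
t: 5.2
tool_pos: [0.4908, 0.1618, 0.0838]
orientation: [2.492, 1.912, 0.001]
force: [-0.2, -1.6, 5.5]
opening: 0.0156
gripper_force: 25.0
```

>>> inch_along --offsets '[0, 0.001, 0, 0, 0, 0, 0.001, 0, 0, 0, 0, 0, 0, 0, 0]'

```text
t: 5.5
tool_pos: [0.4909, 0.1624, 0.0838]
orientation: [2.491, 1.911, -0.003]
force: [-3.1, -9.9, 9.8]
opening: 0.0158
gripper_force: 25.0
```

>>> inch_along --offsets '[0, 0.001, 0, 0, 0, 0, 0.001, 0, 0, 0, 0, 0, 0, 0, 0]'

```text
t: 5.8
tool_pos: [0.4909, 0.1625, 0.0838]
orientation: [2.49, 1.909, -0.008]
force: [-7.5, -18.8, 14.0]
opening: 0.0161
gripper_force: 25.0
```

>>> inch_along --offsets '[0, 0.001, 0, 0, 0, 0, 0.001, 0, 0, 0, 0, 0, 0, 0, 0]'

```text
t: 6.1
tool_pos: [0.4911, 0.163, 0.0837]
orientation: [2.489, 1.908, -0.011]
force: [-8.6, -23.7, 17.2]
opening: 0.0158
gripper_force: 25.0
```

>>> inch_along --offsets '[0, -0.004, 0, 0, 0, 0.045, 0, 0, 0, 0, 0.045, 0, 0, 0, 0, 0.045, 0, 0, 0, 0, 0.045, 0, 0, -0.04, 0, 0.045, 0, 0, -0.04, 0, 0.045, 0, 0, -0.04, 0, 0.035, 0, -0.032, 0, 0, 0.035, 0, -0.032, 0, 0, 0.035, 0, 0, 0, 0, 0.035, 0, 0, 0, 0]'

```text
t: 7.2
tool_pos: [0.4286, 0.181, 0.203]
orientation: [2.491, 1.914, 0.001]
force: [0.6, -0.6, -0.1]
opening: 0.035
gripper_force: 0.0
```

```bash
python3 - <<'E'
from h import *
c=robot.read_camera("wrist");cv2.imwrite("pics/w1.png",c["image"][:,:,::-1]);np.savez("w1.npz",**c)
s=robot.read_state();p=s["tool_pos"];print(p,p[0]*.9661-p[1]*.258,p[0]*.258+p[1]*.9661)
E
```

```text
[0.42908235 0.1807317  0.2030208 ] 0.3679076801294838 0.28530814627673245
```

View pics/w1.png

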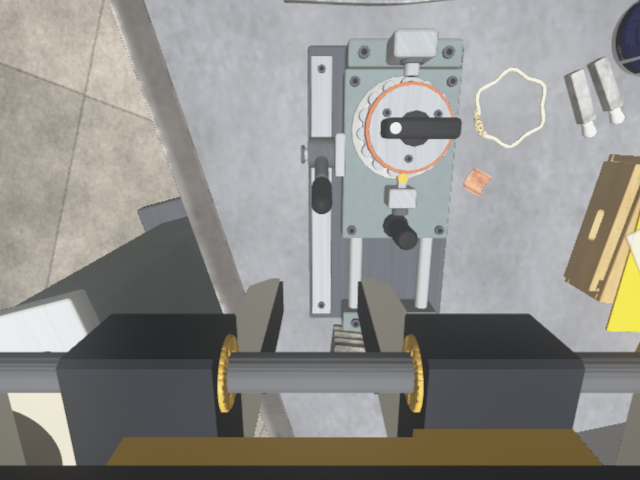

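The head sits flush against the drill-guide block. The lever grip spans (321,172) to (321,210), the knob dot is at (396,128), and the bar runs from 381 to 461.

```bash
python3 - <<'E'
from h import *
c=dict(np.load("w1.npz"))
ab=lambda p:np.round([p[0]*.9661-p[1]*.258,p[0]*.258+p[1]*.9661],4)
for n,u,v,z in [("gripend",321,205,.0966),("gripL",312,195,.0966),("gripR",331,195,.0966),("dot",396,128,.12),("n",381,128,.12),("f",461,128,.12)]:print(n,ab(ray(c,u,v,z)))
for r in (.058,.064,.0715):
    p=np.array([.3677*.9661+(.343-r*.5227)*.258,-.3677*.258+(.343-r*.5227)*.9661,.042+r*.8525]);print(r,proj(c,p))
E
```

```text
gripend [0.3673 0.3091]
gripL [0.3609 0.3163]
gripR [0.3745 0.3163]
dot [0.4142 0.3622]
n [0.4048 0.3622]
f [0.4549 0.3621]
0.058 [321.43686673 198.87993557]
0.064 [321.4686655  204.36822207]
0.0715 [321.50976767 211.46222074]
```

>>> inch_along --offsets '[0.035, 0.027, 0, 0, 0, 0.035, 0, 0, 0.04, 0, 0.035, 0, 0, 0.035, 0, 0.035, 0, 0, 0.0205, 0, 0.035, 0, 0, 0, 0]' --force 20

```text
t: 7.75
tool_pos: [0.4337, 0.2054, 0.1035]
orientation: [-2.491, -1.91, 0.011]
force: [-0.2, 0.5, -0.5]
opening: 0.0349
gripper_force: 0.0
```

>>> inch_along --offsets '[0, 0, 0, 0, 0, 0, 0, 0, 0, 0, 0, 0, 0, 0, 0, 0, 0, 0, 0, 0, 0, 0, 0, 0, 0]' --force 20

```text
t: 8.25
tool_pos: [0.4364, 0.2068, 0.1083]
orientation: [2.492, 1.912, 0.002]
force: [0.1, 1.0, 0.2]
opening: 0.0019
gripper_force: 0.0
```

The fingers closed on nothing, so I need to look at where the lever is.

```bash
python3 - <<'E'
from h import *
c=robot.read_camera("wrist");a=c["image"][60:340,200:480,::-1];np.savez("w2.npz",**c)
d=robot.read_camera("side");b=d["image"][215:305,310:410,::-1]
a=cv2.resize(a,(400,400));b=cv2.resize(b,(400,360),interpolation=cv2.INTER_CUBIC)
cv2.imwrite("pics/m2.png",np.hstack([a,cv2.copyMakeBorder(b,0,40,0,0,cv2.BORDER_CONSTANT)]))
s=robot.read_state();print(s["opening"],s["tool_pos"],s["force"])
E
```

```text
0.000517468753007654 [0.43608777 0.20673123 0.10791555] [ 0.16845611 -0.42835809 -0.29696125]
```

View pics/m2.png

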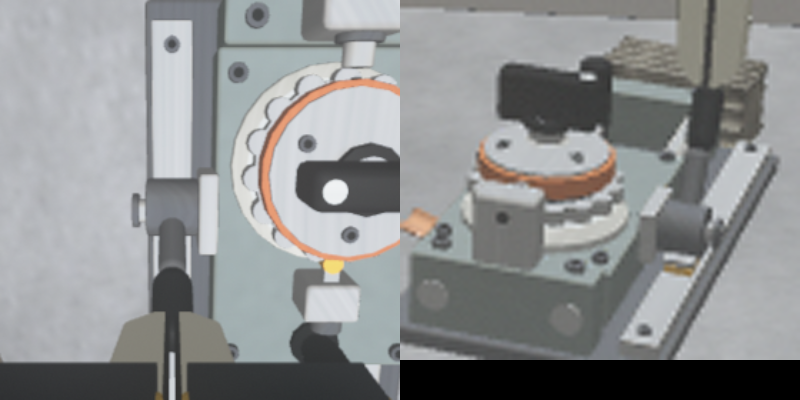

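```bash
python3 - <<'E'
from h import *
c=dict(np.load("w2.npz"));d=robot.read_camera("side")
def W(a,b,z):return np.array([a*.9661+b*.258,-a*.258+b*.9661,z])
for th in (.35,.45,.55,.65,.75,.85):
    print(th,[ (proj(c,W(.3677,.3422-r*np.sin(th),.042+r*np.cos(th))).round(0),proj(d,W(.3677,.3422-r*np.sin(th),.042+r*np.cos(th))).round(0)) for r in (0,.0425,.0715)])
p=W(.3677,.3125,.086);print(proj(c,p),proj(d,p))
E
```

```text
0.35 [(array([320., 207.]), array([381., 272.])), (array([320., 249.]), array([384., 250.])), (array([321., 286.]), array([386., 235.]))]
0.45 [(array([320., 207.]), array([381., 272.])), (array([320., 255.]), array([384., 250.])), (array([321., 297.]), array([387., 235.]))]
0.55 [(array([320., 207.]), array([381., 272.])), (array([320., 260.]), array([385., 250.])), (array([321., 306.]), array([388., 235.]))]
0.65 [(array([320., 207.]), array([381., 272.])), (array([320., 265.]), array([385., 250.])), (array([321., 313.]), array([388., 236.]))]
0.75 [(array([320., 207.]), array([381., 272.])), (array([320., 269.]), array([386., 251.])), (array([321., 319.]), array([389., 237.]))]
0.85 [(array([320., 207.]), array([381., 272.])), (array([320., 272.]), array([386., 252.])), (array([321., 323.]), array([389., 239.]))]
[320.54240929 278.40625073] [386.05717181 244.86741463]
```

The squeeze popped the lever forward, and the closed fingers now stand behind it on the -y side. I'll push it with the closed fingertips along its arc.

>>> inch_along --offsets '[0, 0.01, 0, 0, 0, 0, 0.01, 0, 0, 0, 0, 0.01, 0, 0, 0, 0, 0.01, 0, 0, 0, 0, 0.01, 0, 0, 0, 0, 0.0095, 0, 0, 0, 0, 0, 0, 0, 0]' --force 20

```text
t: 9.1
tool_pos: [0.4515, 0.2654, 0.1075]
orientation: [-2.491, -1.913, -0.0]
force: [0.2, -0.8, 0.1]
opening: 0.0001
gripper_force: 0.0
```

>>> inch_along --offsets '[0, 0.0047, 0, 0.0047, 0, 0, 0.0037, 0, 0.0044, 0, 0, 0.0033, 0, 0.0048, 0, 0, 0.0027, 0, 0.005, 0, 0, 0, 0, 0, 0]'

```text
t: 9.6
tool_pos: [0.4544, 0.2778, 0.0874]
orientation: [-2.492, -1.912, 0.003]
force: [-0.4, -0.3, 0.3]
opening: 0.0009
gripper_force: 0.0
```

>>> inch_along --offsets '[0, 0.0023, 0, 0.0053, 0, 0, 0.0008, 0, 0.003, 0, 0, 0, 0, 0, 0, 0, 0, 0, 0, 0]'

```text
t: 10.0
tool_pos: [0.4558, 0.2809, 0.0803]
orientation: [2.493, 1.912, -0.0]
force: [-1.1, 0.7, -0.8]
opening: 0.0004
gripper_force: 0.0
```

```bash
python3 - <<'E'
from h import *
c=robot.read_camera("wrist");a=c["image"][60:340,200:480,::-1];np.savez("w3.npz",**c)
d=robot.read_camera("side");b=d["image"][215:305,310:410,::-1]
a=cv2.resize(a,(400,400));b=cv2.resize(b,(400,360),interpolation=cv2.INTER_CUBIC)
cv2.imwrite("pics/m3.png",np.hstack([a,cv2.copyMakeBorder(b,0,40,0,0,cv2.BORDER_CONSTANT)]))
E
```

```text
(no output)
```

View pics/m3.png

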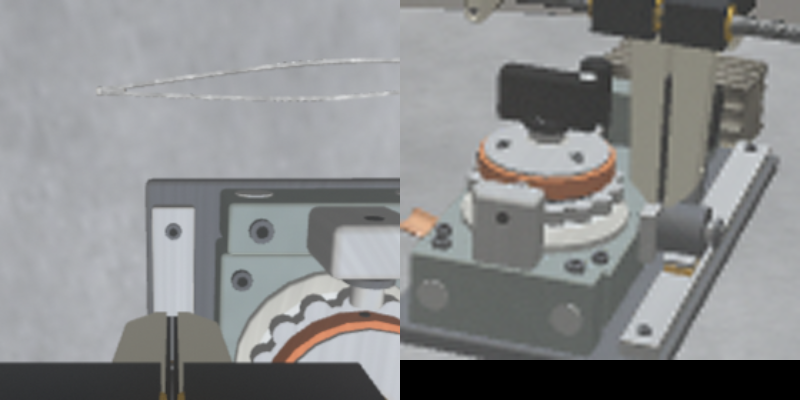

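```bash
python3 - <<'E'
from h import *
c=robot.read_camera("wrist");d=robot.read_camera("side");t=robot.read_camera("top")
s=robot.read_state();p=s["tool_pos"];print(p,p[0]*.9661-p[1]*.258,p[0]*.258+p[1]*.9661)
def W(a,b,z):return np.array([a*.9661+b*.258,-a*.258+b*.9661,z])
for k in ((.3502,.396,.058),(.385,.396,.058),(.3677,.3962,.058),(.3677,.3422,.042),(.3677,.412,.058)):print(k,proj(c,W(*k)).round(),proj(d,W(*k)).round(),proj(t,W(*k)).round())
b=d["image"][200:300,330:430,::-1];a=t["image"][230:310,290:390,::-1]
cv2.imwrite("pics/m4.png",np.hstack([cv2.resize(b,(400,400),interpolation=2),cv2.resize(a,(400,400),interpolation=2)]))
E
```

```text
[0.45597795 0.28103208 0.08056209] 0.36801401622671326 0.38914740601392617
(0.3502, 0.396, 0.058) [288. 266.] [383. 278.] [295. 286.]
(0.385, 0.396, 0.058) [354. 266.] [365. 275.] [299. 269.]
(0.3677, 0.3962, 0.058) [321. 266.] [374. 276.] [297. 277.]
(0.3677, 0.3422, 0.042) [321. 342.] [381. 272.] [322. 285.]
(0.3677, 0.412, 0.058) [321. 237.] [372. 280.] [289. 275.]
```

View pics/m4.png

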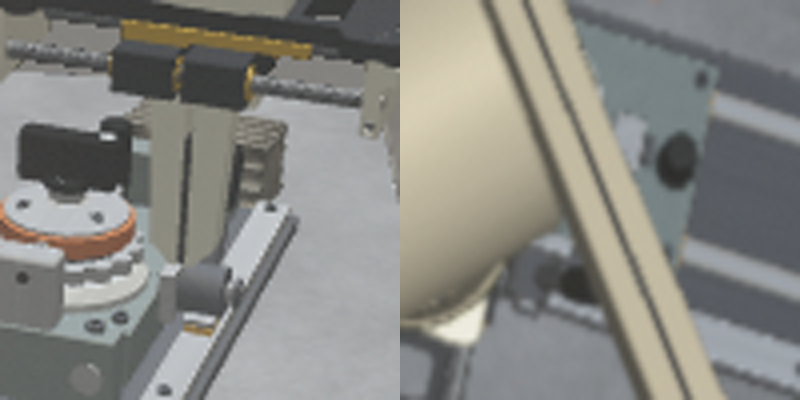

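The top view shows the lever still open, leaning to -y at crop (575,285), and the fingertips appear higher than I assumed. I'll triangulate the real tip height.

```bash
python3 - <<'E'
from h import *
c=robot.read_camera("wrist");d=robot.read_camera("side")
def W(a,b,z):return np.array([a*.9661+b*.258,-a*.258+b*.9661,z])
for b in (.389,.3967):
  for z in (.058,.066,.074,.082):print(b,z,proj(c,W(.368,b,z)).round(),proj(d,W(.368,b,z)).round())
im=d["image"]
for r in range(246,284,2):print(r,im[r,372:384].sum(1).tolist())
E
```

```text
0.389 0.058 [322. 279.] [375. 275.]
0.389 0.066 [322. 285.] [375. 271.]
0.389 0.074 [322. 291.] [375. 267.]
0.389 0.082 [322. 298.] [376. 263.]
0.3967 0.058 [322. 265.] [374. 276.]
0.3967 0.066 [322. 270.] [374. 272.]
0.3967 0.074 [322. 276.] [374. 268.]
0.3967 0.082 [322. 282.] [375. 264.]
246 [408, 407, 402, 292, 189, 342, 401, 407, 406, 407, 405, 407]
248 [408, 408, 409, 247, 191, 400, 407, 402, 405, 407, 404, 405]
250 [408, 404, 405, 243, 187, 401, 404, 408, 404, 407, 404, 406]
252 [407, 405, 408, 247, 233, 402, 404, 405, 405, 406, 404, 407]
254 [410, 405, 398, 212, 232, 404, 406, 410, 409, 406, 406, 407]
256 [406, 404, 401, 211, 234, 400, 407, 406, 406, 407, 405, 408]
258 [407, 408, 350, 203, 288, 401, 407, 411, 405, 409, 406, 408]
260 [408, 407, 343, 207, 342, 403, 410, 409, 407, 406, 407, 390]
262 [408, 407, 295, 199, 345, 404, 408, 409, 406, 407, 407, 347]
264 [406, 408, 256, 198, 399, 409, 410, 408, 406, 358, 312, 295]
266 [592, 552, 580, 388, 400, 404, 399, 383, 386, 383, 369, 357]
268 [584, 595, 308, 343, 352, 372, 374, 367, 375, 383, 384, 384]
270 [339, 335, 297, 303, 305, 313, 323, 336, 335, 344, 344, 349]
272 [343, 334, 262, 267, 271, 276, 276, 278, 294, 296, 303, 306]
274 [340, 327, 248, 247, 245, 245, 248, 250, 250, 255, 261, 268]
276 [346, 325, 242, 239, 241, 237, 241, 240, 242, 242, 244, 240]
278 [343, 326, 364, 380, 518, 508, 511, 432, 343, 335, 257, 249]
280 [347, 363, 379, 365, 343, 317, 334, 407, 493, 564, 597, 456]
282 [386, 381, 384, 409, 357, 331, 326, 312, 321, 361, 391, 376]
```

The fingertips actually sit at about the TCP height: both views give z≈0.081 at TCP z 0.0806. That is why the grasp missed, and nothing was touched. I'll go back behind the lever and push with the corrected height.

>>> inch_along --offsets '[0, 0, 0, -0.03, 0, 0, 0, 0, -0.025, 0, 0, -0.035, 0, 0, 0, 0, -0.035, 0, 0, 0, 0, -0.031, 0, 0, 0, 0, 0, 0, 0.03, 0, 0, 0, 0, 0.02, 0, 0, 0, 0, 0, 0, 0, 0, 0, 0, 0]' --force 20

```text
t: 11.25
tool_pos: [0.4295, 0.1834, 0.0856]
orientation: [-2.492, -1.912, 0.001]
force: [0.4, -0.2, 0.5]
opening: 0.0006
gripper_force: 0.0
```

>>> inch_along --offsets '[0, 0.01, 0, 0, 0, 0, 0.01, 0, 0, 0, 0, 0.01, 0, 0, 0, 0, 0.01, 0, 0, 0, 0, 0.01, 0, 0, 0, 0, 0.01, 0, 0, 0]' --force 20

```text
t: 11.85
tool_pos: [0.445, 0.2416, 0.0847]
orientation: [2.492, 1.912, -0.003]
force: [-0.7, -8.4, -2.7]
opening: 0.0006
gripper_force: 3.2
```

>>> inch_along --offsets '[0, 0.01, 0, 0, 0, 0, 0.01, 0, 0, 0, 0, 0.004, 0, 0, 0]'

```text
t: 12.15
tool_pos: [0.4512, 0.2652, 0.0848]
orientation: [2.492, 1.913, -0.002]
force: [-0.9, -5.8, 1.1]
opening: 0.0005
gripper_force: 2.0
```

```bash
python3 - <<'E'
from h import *
d=robot.read_camera("side");b=d["image"][200:300,330:430,::-1]
a=robot.read_camera("wrist")["image"][60:340,200:480,::-1]
cv2.imwrite("pics/m5.png",np.hstack([cv2.resize(b,(400,400),interpolation=2),cv2.resize(a,(400,400))]))
E
```

```text
(no output)
```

View pics/m5.png

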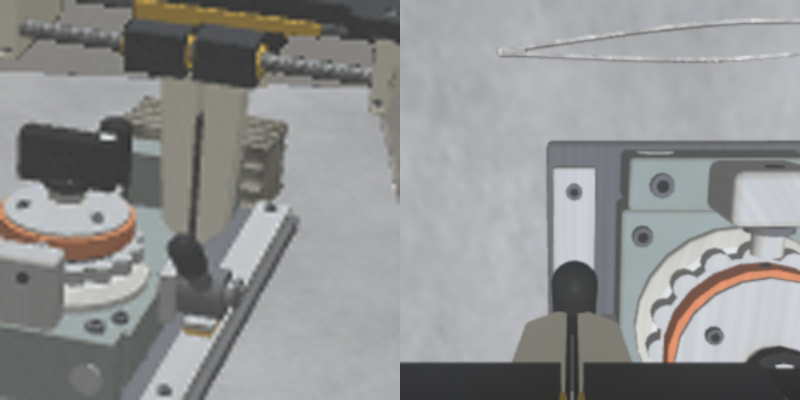

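The lever is now over the top, leaning forward in front of the fingers (grip at crop (575,290) in the wrist view). I'll continue along the arc.

>>> inch_along --offsets '[0, 0.0047, 0, 0.0047, 0, 0, 0.0037, 0, 0.0044, 0, 0, 0.0033, 0, 0.0048, 0, 0, 0.0027, 0, 0.005, 0, 0, 0, 0, 0, 0]'

```text
t: 12.75
tool_pos: [0.455, 0.2789, 0.0655]
orientation: [-2.492, -1.912, 0.0]
force: [-0.8, -1.0, -0.1]
opening: 0.0004
gripper_force: 0.1
```

>>> inch_along --offsets '[0, 0.0023, 0, 0.0053, 0, 0, 0.0008, 0, 0.003, 0, 0, 0, 0, 0, 0]'

```text
t: 13.05
tool_pos: [0.4567, 0.281, 0.0604]
orientation: [2.491, 1.911, -0.0]
force: [-9.3, -11.0, 25.0]
opening: 0.0005
gripper_force: 14.0
```

>>> inch_along --offsets '[0, 0.0005, 0, 0.002, 0, 0, 0.0005, 0, 0.002, 0, 0, 0, 0, 0, 0, 0, 0, 0, 0, 0]'

```text
t: 13.45
tool_pos: [0.4573, 0.2815, 0.0589]
orientation: [2.491, 1.911, -0.0]
force: [-19.0, -18.6, 46.8]
opening: 0.0005
gripper_force: 25.4
```

>>> inch_along --offsets '[0.05, 0, 0, -0.03, 0, 0.05, 0, 0, -0.04, 0, 0.05, 0, 0, -0.04, 0, 0.05, 0, 0, -0.03, 0, 0.05, -0.014, 0.032, 0, 0, 0.05, -0.014, 0.032, 0, 0, 0.05, 0, 0, 0, 0]'

```text
t: 14.15
tool_pos: [0.5134, 0.2368, 0.1941]
orientation: [2.494, 1.908, 0.002]
force: [-0.3, 0.5, -0.4]
opening: 0.0492
gripper_force: 0.0
```

>>> inch_along --offsets '[0.05, 0, 0, 0, -0.1428, 0.05, 0, 0, 0, -0.1428, 0.05, 0, 0, 0, -0.1428, 0.05, 0, 0, 0, -0.1428, 0.05, 0, 0, 0, -0.1428, 0.05, 0, 0, 0, -0.1428, 0.05, 0, 0, 0, -0.1428, 0.05, 0, 0, 0, -0.1428, 0.05, 0, 0, 0, -0.1428, 0.05, 0, 0, 0, -0.1428, 0.05, 0, 0, 0, -0.1428, 0.05, 0, 0, 0, 0, 0.05, 0, 0, 0, 0]'

```text
t: 15.45
tool_pos: [0.5104, 0.2392, 0.1938]
orientation: [-0.417, -3.113, -0.0]
force: [1.4, 0.2, -1.4]
opening: 0.05
gripper_force: 0.0
```

```bash
python3 - <<'E'
from h import *
c=robot.read_camera("wrist");np.savez("w6.npz",**c)
s=robot.read_state();p=s["tool_pos"];print(p,p[0]*.9661-p[1]*.258,p[0]*.258+p[1]*.9661,cv2.Rodrigues(s["orientation"])[0].round(3).tolist(),s["q"])
cv2.imwrite("pics/w6.png",c["image"][:,:,::-1])
E
```

```text
[0.5104971  0.23911    0.19385301] 0.4315008683642937 0.3627124176827655 [[-0.965, 0.263, -0.0], [0.263, 0.965, 0.0], [0.0, 0.0, -1.0]] [ 3.46936890e-01  4.62997079e-02  1.62514756e+00  2.26863466e-04
  1.47043744e+00 -9.57991585e-01]
```

View pics/w6.png

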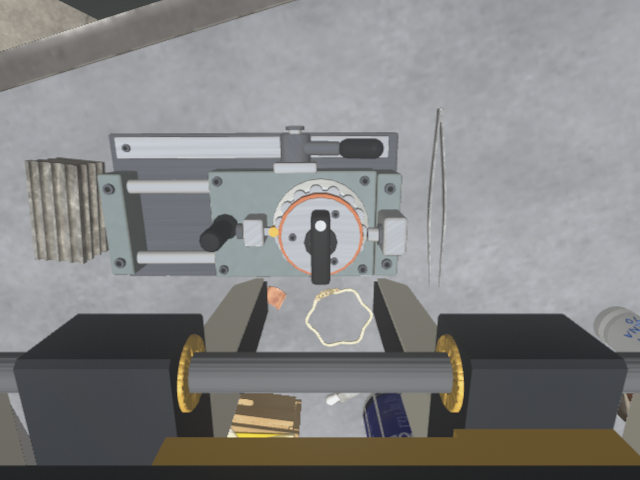

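Wrist view: the lever points to the drill-guide end, with its grip end at (383,148). The head is against the block. The knob bar runs from (320,210) to (320,283), with the dot at (320,227).

```bash
python3 - <<'E'
from h import *
c=dict(np.load("w6.npz"))
def W(a,b,z):return np.array([a*.9661+b*.258,-a*.258+b*.9661,z])
ab=lambda p:np.round([p[0]*.9661-p[1]*.258,p[0]*.258+p[1]*.9661],4)
for j in (1.5,1.6,1.7,1.8,1.9):
    f=j-.55;print(j,[proj(c,W(.3677,.3422+r*np.sin(f),.042+r*np.cos(f))).round(1) for r in (0,.044,.0715)])
for u,v in((320,227),(320,210),(320,283)):print(ab(ray(c,u,v,.12)))
g=c["image"].sum(2);print(g[140:158:3,325:345].tolist());print(g[148,376:390])
E
```

```text
1.5 [array([294.8, 147.7]), array([340.6, 148.6]), array([373.5, 149.3])]
1.6 [array([294.8, 147.7]), array([343.5, 148.4]), array([377.8, 148.9])]
1.7 [array([294.8, 147.7]), array([345.8, 148.2]), array([380.9, 148.6])]
1.8 [array([294.8, 147.7]), array([347.5, 148. ]), array([383. , 148.2])]
1.9 [array([294.8, 147.7]), array([348.7, 147.8]), array([384.1, 147.8])]
[0.4148 0.3623]
[0.4037 0.3624]
[0.4536 0.3621]
[[509, 509, 506, 547, 588, 586, 588, 587, 588, 586, 585, 584, 584, 585, 583, 583, 518, 400, 314, 219], [323, 325, 324, 324, 322, 322, 322, 323, 322, 322, 325, 321, 312, 299, 264, 210, 181, 187, 188, 191], [357, 357, 359, 356, 356, 356, 356, 356, 355, 356, 354, 354, 353, 328, 253, 187, 192, 197, 200, 199], [360, 359, 360, 361, 360, 360, 360, 357, 362, 360, 360, 357, 359, 317, 228, 188, 191, 195, 199, 203], [347, 346, 346, 344, 346, 345, 347, 345, 346, 347, 350, 345, 339, 324, 262, 181, 189, 191, 192, 193], [433, 435, 436, 436, 432, 435, 436, 436, 438, 437, 438, 427, 468, 518, 536, 482, 335, 212, 185, 188]]
[214 206 200 197 191 189 184 361 531 589 587 589 495 348]
```

The lever reads about 1.8–1.9, and the last push hit the hard stop, so it is locked. Now I'll grip the knob.

>>> inch_along --offsets '[0.05, 0, 0, 0.04, 0, 0.05, 0, 0, 0.03, 0, 0.05, 0, 0, 0.0148, 0, 0.05, 0, 0, 0.01, 0, 0.05, 0, 0, 0, 0, 0, 0, 0, 0, 0, 0, 0, 0, 0, 0, 0, 0, 0, 0, 0, 0, 0, 0, 0, 0, 0, 0, 0, 0, 0]' --force 50

```text
t: 16.5
tool_pos: [0.511, 0.2389, 0.0998]
orientation: [0.41, 3.114, 0.001]
force: [-0.7, -0.2, 0.1]
opening: 0.0147
gripper_force: 0.0
```

>>> inch_along --offsets '[0, 0, 0, 0, 0, 0, 0, 0, 0, 0, 0, 0, 0, 0, 0]' --force 50

```text
t: 16.8
tool_pos: [0.5111, 0.2392, 0.0997]
orientation: [0.41, 3.114, 0.001]
force: [0.5, 3.2, 2.4]
opening: 0.0127
gripper_force: 50.0
```

>>> inch_along --offsets '[0, 0, 0, 0, 0.07, 0, 0, 0, 0, 0.07, 0, 0, 0, 0, 0.07, 0, 0, 0, 0, 0.07, 0, 0, 0, 0, 0.07, 0, 0, 0, 0, 0.07, 0, 0, 0, 0, 0]'

```text
t: 17.5
tool_pos: [0.5112, 0.2393, 0.0997]
orientation: [1.052, 2.96, 0.002]
force: [1.2, 4.4, 2.0]
opening: 0.0126
gripper_force: 50.0
```

```bash
python3 -c "
from h import *
s=robot.read_state();print(s['wrist_torque'],cv2.Rodrigues(s['orientation'])[0][:,1])"
```

```text
[ 0.57466521 -0.2015468   0.02220201] [0.63103557 0.77575285 0.00127564]
```

>>> inch_along --offsets '[0, 0, 0, 0, 0.07, 0, 0, 0, 0, 0.07, 0, 0, 0, 0, 0.07, 0, 0, 0, 0, 0.07, 0, 0, 0, 0, 0.07, 0, 0, 0, 0, 0.07, 0, 0, 0, 0, 0.07, 0, 0, 0, 0, 0.07, 0, 0, 0, 0, 0.07, 0, 0, 0, 0, 0.07, 0, 0, 0, 0, 0.07, 0, 0, 0, 0, 0.067, 0, 0, 0, 0, 0, 0, 0, 0, 0, 0, 0, 0, 0, 0, 0]'

```text
t: 19.0
tool_pos: [0.5114, 0.2394, 0.0997]
orientation: [2.16, 2.281, 0.003]
force: [2.6, 5.4, 1.5]
opening: 0.0126
gripper_force: 50.0
```

```bash
python3 -c "
from h import *
s=robot.read_state();y=cv2.Rodrigues(s['orientation'])[0][:,1];print(s['wrist_torque'],np.arctan2(y[1],y[0]))
c=robot.read_camera('wrist');np.savez('w7.npz',**c);cv2.imwrite('pics/w7.png',c['image'][:,:,::-1])
p=proj(c,np.array([.511,.2393,.12]));print(p)
for n in ('side','top'):
  d=robot.read_camera(n);np.savez(n+'7.npz',**d)
  for k in (1.1,1.257,1.4):
    w=-0.261+np.pi-k;print(n,k,proj(d,np.array([.511+.018*np.cos(w),.2393+.018*np.sin(w),.12])))
"
```

```text
[ 0.7227247  -0.36482211  0.00392813] 0.054226973387179446
[321.37349312 316.81601194]
side 1.1 [348.53699915 236.68883338]
side 1.257 [346.99392356 236.68875273]
side 1.4 [345.5853397 236.6064671]
top 1.1 [310.9941851  249.90151123]
top 1.257 [310.81782148 248.48472728]
top 1.4 [310.85332473 247.18488526]
```

The opening is steady at 12.6 mm, the tool has turned 1.255 rad, and torque about the knob axis is ~0.004 N m. That means the plate is seated in the third stop with a firm hold, so I'm handing in.

```bash
python3 -c "
from plant import robot
print(robot.close_job())"
```

```text
the job is handed in; nothing more can be done
None
```

The job is handed in; no verdict came back. By my measurements the head is home, the cam lever is locked (about 1.8–1.9 rad), and the knob is in its third stop (1.255 rad turned, almost no torque), held with a 50 N grip.

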